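Clamp a phone rest back onto the monitor shelf

TASK

The wooden phone rest has come off the white monitor shelf. Lay it back flat on its bare strip with the raised lip towards the robot, run the red F-clamp's sliding arm down until its pad meets the rest and the arm tilts and bites on the bar, and only then screw the handle tight with a good half turn clockwise. Leave the other things on the desk and shelf where they are, and let go of everything.

Things in the scene. Friction and masses are not known exactly. Their poses are not given: they have to be found in the camera images.
- rest: the phone rest, a loose beech strip of L section, 0.1 to 0.2 kg: 180 mm long (x), 56 mm wide (y); base 16 mm thick, with a lip 14 mm wide and 28 mm high all along its +y edge. Origin: centre of its underside. Starts flat on the desk, left or right of the shelf, at any yaw from 0.45 to 2.7. In place its x axis lies along the shelf's +y and its lip faces the robot (shelf -x).
- lip (a point): point on the rest's lip: 21 mm towards +y from the rest's origin, at mid length, on the lip's top (28 mm up).
- shelf: white laminate monitor shelf, fixed: 260 mm deep (x), 400 mm wide (y), board 18 mm thick with its top 60 mm above the desk, side panels at both ends. Origin on the desk under its centre; -x is its front edge, towards the robot; its yaw varies by 0.12 rad.
- rest_place (a point): centre of the bare plywood strip, 180 x 56 mm, on the shelf's top where the rest belongs (axes as the shelf's, strip along y). The clamp's arm and pad hang over it (pad 7 mm behind this point, within 12 mm of mid length), with room for the rest under the pad, so the rest must come in sideways along the shelf, not straight down.
- clamp: the red F-clamp, fixed: it stands with its fixed jaw pushed in under the shelf and its flat steel bar (25 mm in x, 8 mm in y) upright 18 mm in front of the shelf's edge; bar top 239 mm above the desk. Origin at the foot of the bar on the desk; +x points from the bar over the shelf, along the sliding arm.
- jaw (a joint): height of the clamp's sliding arm on the bar (m), grows upwards; at 0, with the arm level, the pad face is 76 mm over the desk, the height of the rest's base in place. Starts at 0.022 to 0.070. The arm (0.5 kg) stays put by friction. Held or pushed half way out, and moved slowly (up to 40 mm/s), it slides with 3 to 20 N; pushed far out, at the screw, it tilts, bites and stays.
- jaw_tilt (a joint): tilt of the sliding arm on the bar (rad), from -0.035 (screw end hanging down, as at the start) to 0.035 and more (screw end pushed up by the work: bound). After the pad touches the rest the bar end must go down some 10 mm more, pushed half way out with 10 to 20 N, while the arm tilts over; then it is bound and resists.
- jaw_grip (a point): on top of the sliding arm, half way between bar and handle, 64 mm from the bar's axis. The arm is 18 mm wide and 34 mm deep below this point; free length between bar and handle 110 mm. It moves with the arm; its x axis runs along the arm, away from the bar.
- handle (a joint): turn of the screw handle (rad), 0 at the start, grows clockwise as seen from above; one turn drives the pad (and the handle) 5 mm down. Turning takes 0.06 to 0.1 N m; it stays where it is left. With the arm bound, the pad presses about 10 N harder for every radian. A grip of 10 to 15 N is enough: a hard grip that wrenches the handle upright can unbind the arm.
- handle_top (a point): centre of the top end of the handle, a round fluted wooden grip 30 mm in diameter and 90 mm long, upright, its axis 140 mm from the bar; its top lies 130 mm above joint jaw's line, that is 252 mm over the desk at jaw = 0.
- pad: the rubber-faced swivel pad at the lower end of the screw, 26 mm in diameter; origin on the screw's axis, 10 mm above its face.
- pad_face (a point): centre of the pad's lower face.
- glue: glue bottle, white with red nozzle, 48 mm diameter, 150 mm tall, stands at the back of the shelf near one end (left or right). Loose; leave it alone. Origin: centre of its foot.
- tape: roll of clear tape, 70 mm diameter, 24 mm high, at the back of the shelf near the other end. Loose; leave it alone. Origin: centre of its underside.
- pencil_box: blue tin pencil box, 187 x 64 x 32 mm, on the desk on the side of the shelf where the rest is not. Loose; leave it alone. Origin: centre of its underside, x along its length.
- phone: black phone, 150 x 72 x 8 mm, flat on the desk before the shelf. Loose; leave it alone. Origin: centre of its underside.
- stapler: stapler, 130 x 36 x 50 mm, on the desk before the shelf to the right. Loose; leave it alone. Origin: centre of its underside.
- tumbler: white insulated tumbler with black lid, 89 mm diameter, 199 mm tall, on the desk beyond the left end of the shelf. Loose; leave it alone. Origin: centre of its foot.
- toy: orange desk toy, 80 mm diameter, 70 mm high, on the desk beyond the right end of the shelf. Loose; leave it alone. Origin: centre of its foot.

How it is judged:
By the outcome, as a careful person would: the job done as asked, in the order asked, and still so for the second after the job is handed in, with the robot touching nothing.
It also fails if it takes over 72 s, if anything falls off the work surface, if the arm or the gripper's body presses on something with over 40 N, if the wrist force passes 120 N, or if a joint passes its speed limit or range.

ROBOT

A 6-joint arm with a two-finger parallel gripper is mounted at the origin on the work surface. World frame = base frame: x ahead of the robot, y to its left, z up, the work surface at z = 0. Lengths are in mm, angles in rad, forces in N, time in s.
With the tool pointing down it reaches from about 275 to 750 mm from the base axis. Payload 10.2 kg.
Tool frame: the origin (TCP) lies on the front face of the gripper's body, between the roots of the fingers; the fingertips stand 73 mm ahead of it and the grasp point (between the pads) lies 54 mm ahead of it; z points along the fingers, y is the direction in which the jaws open and shut (so a half turn about z gives the same grasp; the last joint's range is limited). The gripper opens to 85 mm and grips with 20 to 120 N. Pads are 22 mm wide; open, the fingers measure 114 mm over their backs; the gripper's body (76 mm by 85 mm) begins 54 mm behind the grasp point. The pads swing forward as they close: fully open they stand 13 mm farther back than shut.
Start: joints at [-1.38, 0.313, 1.498, -0, 1.331, -0.223], TCP at [211.086, -480.702, 303.894] pointing down, gripper open.
Joint ranges: [-2.94, 2.94], [-0.97, 2.17], [0.19, 2.56], [-1.23, 4.37], [0.02, 3.11], [-2.88, 2.88]. Speed limits (rad/s): [2.39, 2.39, 3.01, 3.14, 3.14, 3.14].

INTERFACE

Orientations are given as a unit quaternion [w, x, y, z].
In Python, from rig import ctrl gives the robot as it stands.
- The arm moves only by the tool move_arm, never from a script. Its argument "series" is a list of rows, each a list of 3 entries, a list of its own where there are three numbers: the shift along the tool's x, y, z in mm, then the turn about the tool's z in degrees, then the opening, from 0 (shut) to 1 (fully open). In form: [[[tx, ty, tz], yaw, grip], ...]. A call has 1 to 10 rows; each row is the pose to reach, as a shift and turn from the pose commanded when the call began, along the tool's axes at that moment; what a row does not reach only later rows make up. A row lasts 1/8 s, in which the tool goes at most 62.5 mm and 10.7 degrees, less where a joint would pass 70% of its speed; a pose out of reach is approached as far as the arm can. A call with a gripper value outside its range is refused whole. The fingers move at their own pace and stop on an object; "force" is the grip in N (left out, the last holds). Time passes only in rows, so rows that repeat a pose let the fingers close. It gives the time, the measured TCP pose, the force and the opening at its end, in the units of the state.
- ctrl.sense(): the state, without advancing time (a new reading comes with each control period).
- ctrl.capture(name): name is "scene" or "side" or "wrist"; returns (picture, depth): 384x512x3 uint8, red, green, blue; 384x512 float32, mm along the optical axis (not along the pixel's ray), 0 where there is no reading.
- ctrl.camera_model(name): a dict with "fov_y" (degrees; the focal length in pixels is half the picture's height over the tangent of half this angle, whatever the lens; pixels are square), "cx", "cy" (the principal point, pixels), "rvec" (rotation vector, rad) and "tvec" (3), from world to camera coordinates, as OpenCV has them. Camera axes: x right, y down, z forward; pixel columns grow to the right and rows downward; lengths in mm; the calibration is good to about 2 mm. A picture is of the moment at which its call begins: read the wrist's pose just before it. camera_model takes no time and is no camera call; for the wrist camera it gives the pose at the moment of the call.
- ctrl.finish_job(): hands the job in, once; it reports no verdict.
The state is a dict: "time_s": time; "joints": joint angles; "dq": joint speeds; "tau": joint torques, N m; "eef_pos": TCP position; "ee_rot": TCP orientation; "force": force on the tool from outside, world axes, zero at the start; "wrist_torque": the same for the moment, N m; "grip_width": opening from 0.0 (shut) to 1.0 (fully open).
Only numpy, scipy, OpenCV 4.12 (cv2) and the standard library are available. Lean on these libraries where they do the work, as an engineer would, in place of code of your own. Each camera call takes 0.05 s, during which the arm holds its last target.

## Working session

There is one attempt and no reset: what is moved stays moved. The work goes in short steps, Python scripts to look and compute and a tool call to move; the robot and the scene stay as the last step left them, time stands still between calls to the robot, and variables do not carry over. Pictures are saved under pics/ and viewed, and the job is handed in when it is done.

Besides the shell and the picture viewer there is one more tool, called after "Call:" in YAML: its name, and indented under it one key for each argument. move_arm: Moves the arm, as the interface text tells. Its arguments: {"type":"object","properties":{"series":{"type":"array","items":{"type":"array"}},"force":{"type":"number"}},"required":["series"]}

```bash
ls; mkdir -p pics; python3 - <<'E'
from rig import ctrl
import cv2,numpy as np
print(ctrl.sense())
for n in ["scene","side","wrist"]:
    m=ctrl.camera_model(n);print(n,m)
    p,d=ctrl.capture(n)
    cv2.imwrite(f"pics/{n}0.png",p[:,:,::-1]);np.savez(f"pics/{n}0.npz",p=p,d=d,**{k:np.array(v) for k,v in m.items()})
E
```

```text
pics
{'time_s': 0.0, 'joints': array([-1.38038911e+00,  3.13456140e-01,  1.49838428e+00,  2.29479476e-05,
        1.33099489e+00, -2.23410637e-01]), 'dq': array([ 0.00048666,  0.00112055,  0.00099135, -0.00029245,  0.00203236,
       -0.00116646]), 'tau': array([-6.39146856e-04, -4.12266827e+01, -2.59739470e+01, -2.35924354e-04,
        4.18673706e-03, -4.47712625e-05]), 'eef_pos': array([ 211.06572451, -480.54373642,  303.35175169]), 'ee_rot': array([-6.21058751e-04,  9.78670979e-01,  2.05433028e-01,  2.13949332e-05]), 'force': array([ 0.15468144, -0.09269346,  0.4162687 ]), 'wrist_torque': array([-0.04264431,  0.05384267,  0.02760831]), 'grip_width': 1.002569168572077}
scene {'fov_y': 57.83077505767341, 'cx': 257.322329157577, 'cy': 195.06623230839423, 'rvec': array([ 1.70509951,  2.06614673, -0.63047451]), 'tvec': array([ 115.69903483, -355.07255613, 1509.21951258])}
side {'fov_y': 44.48447853893623, 'cx': 251.28105578584467, 'cy': 192.3639171460258, 'rvec': array([ 0.56101759, -2.7202933 ,  1.15011626]), 'tvec': array([ 506.65224493,  260.39079201, 1236.32770173])}
wrist {'fov_y': 66.51534193212397, 'cx': 255.84147558700565, 'cy': 192.2055674395369, 'rvec': array([-2.43035302,  1.58661734,  0.22149966]), 'tvec': array([-524.60058853,  -33.58240113,  377.61850593])}
```

View pics/scene0.png

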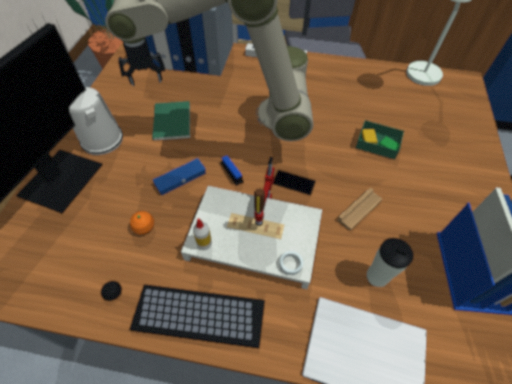

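View pics/side0.png

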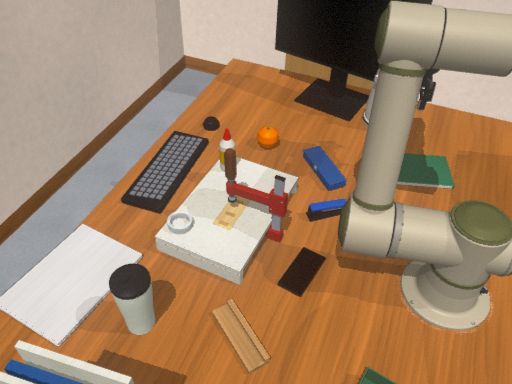

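View pics/wrist0.png

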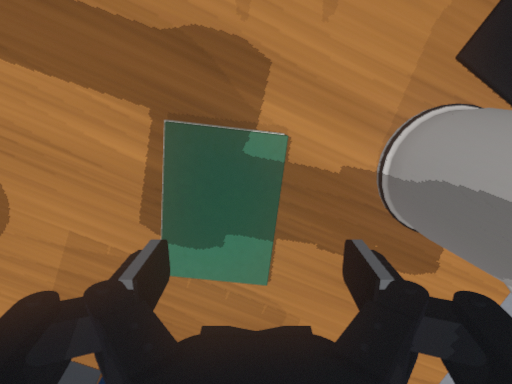

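The scene view shows the shelf at (255,232), the clamp at (262,200), and the rest on the robot's left (+y) at (360,208). The glue stands at (203,235) and the tape at (290,263). The side view shows the rest at (240,335) with its lip along the right-hand edge.

```bash
cat > h.py <<'E'
import numpy as np,cv2
def load(f):
    z=np.load(f);return dict(z)
def geom(z):
    R,_=cv2.Rodrigues(z['rvec']);f=192/np.tan(np.radians(float(z['fov_y']))/2)
    return R,z['tvec'],f,float(z['cx']),float(z['cy'])
def cloud(z):
    R,t,f,cx,cy=geom(z);d=z['d'];v,u=np.mgrid[:384,:512]
    P=np.stack([(u-cx)/f*d,(v-cy)/f*d,d],-1)
    return (P-t)@R   # world
def ray(z,u,v,h):
    R,t,f,cx,cy=geom(z);r=np.array([(u-cx)/f,(v-cy)/f,1])@R;c=-t@R
    return c+r*(h-c[2])/r[2]
def proj(z,p):
    R,t,f,cx,cy=geom(z);q=R@np.asarray(p,float)+t
    return q[0]/q[2]*f+cx,q[1]/q[2]*f+cy
E
python3 - <<'E'
from h import *
for n in ['scene','side']:
    z=load(f'pics/{n}0.npz');P=cloud(z);p=z['p']
    hsv=cv2.cvtColor(p,cv2.COLOR_RGB2HSV)
    ok=z['d']>0
    desk=ok&(abs(P[...,2])<15)
    print(n,'desk z',np.median(P[...,2][desk]),ok.mean())
    # white shelf
    w=ok&(hsv[...,1]<50)&(hsv[...,2]>110)&(abs(P[...,2]-60)<8)&(P[...,0]>250)&(P[...,0]<900)
    nn,lab,st,_=cv2.connectedComponentsWithStats(w.astype(np.uint8));i=1+np.argmax(st[1:,4])
    m=lab==i;q=P[m];print('shelf',m.sum(),np.median(q[:,2]))
    r=cv2.minAreaRect(q[:,:2].astype(np.float32));print(r,cv2.boxPoints(r).round())
    # rest: points z 8..35 
    for lo,hi in((8,22),(22,36)):
        a=ok&(P[...,2]>lo)&(P[...,2]<hi)&(P[...,1]>200)&(P[...,0]>200)&(P[...,0]<800)
        nn,lab,st,_=cv2.connectedComponentsWithStats(a.astype(np.uint8))
        for i in range(1,nn):
            if st[i,4]>60:
                q=P[lab==i];print('rest?',lo,st[i],np.median(q,0).round(),cv2.minAreaRect(q[:,:2].astype(np.float32)))
    red=ok&((hsv[...,0]<6)|(hsv[...,0]>174))&(hsv[...,1]>150)&(hsv[...,2]>60)&(P[...,2]>20)&(P[...,0]>250)
    nn,lab,st,_=cv2.connectedComponentsWithStats(red.astype(np.uint8))
    for i in range(1,nn):
        if st[i,4]>15:
            q=P[lab==i];print('red',st[i],q.min(0).round(),q.max(0).round())
E
```

```text
scene desk z -6.167525983275725e-05 0.9960835774739584
shelf 7097 59.85417784408779
((620.451904296875, -11.301620483398438), (399.9054870605469, 264.2154235839844), 87.03775024414062) [[ 478. -204.]
 [ 742. -218.]
 [ 763.  182.]
 [ 499.  195.]]
rest? 8 [338 192  44  38 579] [452. 335.  16.] ((446.3793029785156, 337.8844299316406), (53.27174758911133, 183.73431396484375), 50.1619987487793)
rest? 8 [438 232  74  83 687] [713. 654.  12.] ((604.5348510742188, 685.0435180664062), (260.43994140625, 164.9765625), 5.74735164642334)
rest? 8 [319 298  43  13 122] [795. 259.  16.] ((791.6240234375, 280.7655334472656), (124.51976776123047, 16.26815414428711), 89.62418365478516)
rest? 22 [339 188  35  32 189] [435. 315.  28.] ((430.2760009765625, 316.06884765625), (15.03526496887207, 181.10079956054688), 54.146697998046875)
rest? 22 [441 231  22  76 183] [626. 611.  29.] ((612.8400268554688, 609.732666015625), (247.34786987304688, 7.686609745025635), 6.475303649902344)
red [264 168  10  32 147] [458.  -0. 118.] [622.  21. 266.]
red [255 213   8   8  44] [615. -10. 136.] [630.  12. 160.]
red [197
[... 525 characters left out ...]
37890625), (54.37140655517578, 182.66653442382812), 54.438724517822266)
rest? 8 [127 319  28  16  84] [654. 419.  15.] ((662.1676635742188, 412.2532958984375), (64.54713439941406, 24.20539093017578), 41.60248947143555)
rest? 22 [227 299  43  62 446] [421. 323.  28.] ((427.00152587890625, 318.02130126953125), (15.622279167175293, 180.4291229248047), 53.81635665893555)
rest? 22 [127 313  28  19  88] [653. 417.  29.] ((659.423583984375, 408.3600769042969), (67.6380615234375, 26.25289535522461), 52.4576530456543)
red [223 129   8  11  57] [ 687. -157.  178.] [ 708. -142.  214.]
red [226 181  61  36 814] [449.  -9. 111.] [625.  25. 185.]
red [267 226  16  14 102] [452.   1.  20.] [494.  25.  43.]
```

```bash
python3 - <<'E'
import cv2
a=cv2.imread('pics/side0.png')[140:380,150:320];cv2.imwrite('pics/c1.png',cv2.resize(a,None,fx=3.3,fy=2.5*1.0 if 0 else 2.5,interpolation=2))
a=cv2.imread('pics/scene0.png')[150:290,170:400];cv2.imwrite('pics/c2.png',cv2.resize(a,None,fx=3.4,fy=3.4,interpolation=2))
E
```

```text
(no output)
```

View pics/c1.png

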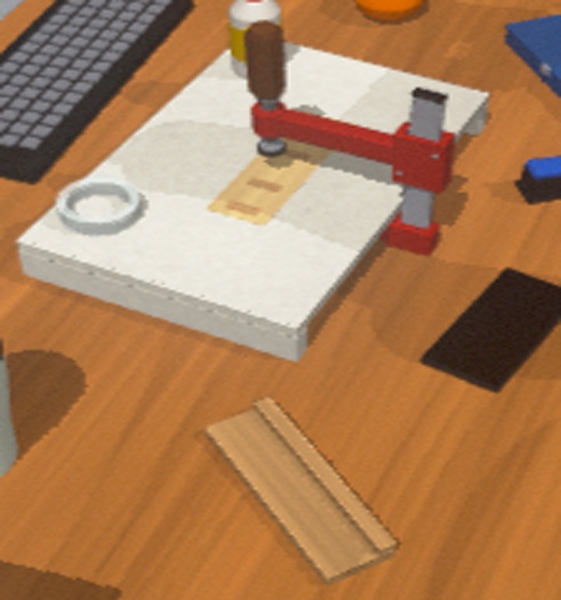

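View pics/c2.png

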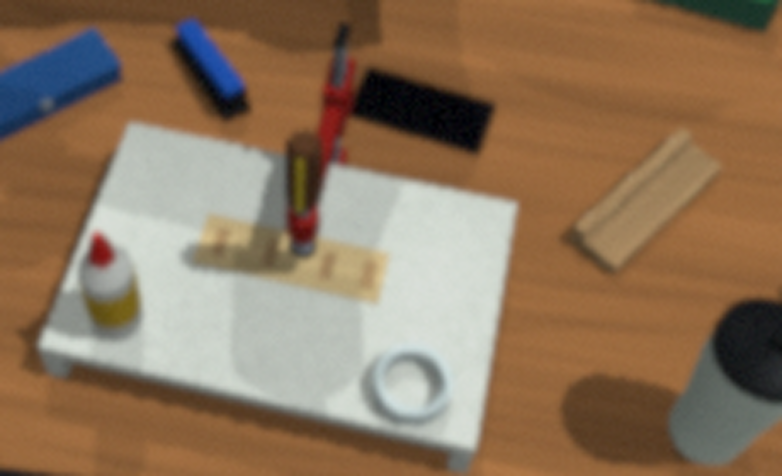

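```bash
python3 - <<'E'
from h import *
R0=None
for n in ['scene','side']:
    z=load(f'pics/{n}0.npz');P=cloud(z);p=z['p']
    hsv=cv2.cvtColor(p,cv2.COLOR_RGB2HSV);ok=z['d']>0
    s=ok&(abs(P[...,2]-60)<6)&(hsv[...,0]>8)&(hsv[...,0]<30)&(hsv[...,1]>55)&(P[...,0]>520)&(P[...,0]<680)&(abs(P[...,1])<130)
    nn,lab,st,_=cv2.connectedComponentsWithStats(s.astype(np.uint8));
    for i in range(1,nn):
        if st[i,4]>40:
            ys,xs=np.where(lab==i)
            q=np.array([ray(z,x,y,60)[:2] for x,y in zip(xs,ys)],np.float32)
            r=cv2.minAreaRect(q);print(n,'strip',st[i],r,cv2.boxPoints(r).round().tolist())
    # tops
    w=ok&(P[...,2]>150)&(P[...,0]>400)&(P[...,0]<700)&(abs(P[...,1]+0)<60)&(P[...,2]<340)
    nn,lab,st,_=cv2.connectedComponentsWithStats(w.astype(np.uint8))
    for i in range(1,nn):
        if st[i,4]>10:
            q=P[lab==i];print(n,'high',st[i],q.min(0).round(),q.max(0).round())
    b=ok&(P[...,2]>222)&(P[...,2]<245)&(P[...,0]>400)&(P[...,0]<520)&(abs(P[...,1])<60)
    q=P[b];print('bar top',b.sum(),q.min(0).round(1) if b.sum() else'',q.max(0).round(1) if b.sum() else '')
    hb=ok&(P[...,2]>200)&(P[...,0]>540)&(P[...,0]<660)&(abs(P[...,1])<60)&(P[...,2]<340)
    q=P[hb];print('handle',q.min(0).round(1),q.max(0).round(1),np.median(q,0).round(1))
    tp=ok&(P[...,2]>75)&(P[...,2]<90)&(P[...,0]>600)&(P[...,1]>40)&(P[...,1]<220)&(P[...,0]<800)
    q=P[tp];print('tape',q.min(0).round(),q.max(0).round())
z=load('pics/wrist0.npz');R,t,f,cx,cy=geom(z);c=-t@R
from scipy.spatial.transform import Rotation as Ro
T=Ro.from_quat([0.97867,0.20543,0,-0.0006]).as_matrix()
print('cam in tool',T.T@(c-np.array([211.07,-480.54,303.35])),'cam axes in tool\n',(T.T@R.T).round(2))
E
```

```text
scene strip [228 214  56  24 717] ((603.1430053710938, -11.074607849121094), (177.19615173339844, 54.77253341674805), 86.99443054199219) [[571.0, -98.0], [626.0, -101.0], [635.0, 76.0], [580.0, 79.0]]
scene high [254 157  21  62 537] [453. -14. 150.] [635.  22. 274.]
bar top 36 [459.3   3.5 223. ] [487.9  14.2 242. ]
handle [603.6 -13.  201.5] [634.6  16.5 274.2] [627.9   3.  252.2]
tape [683.  85.  75.] [752. 154.  88.]
side strip [213 195  38  35 616] ((606.7144775390625, 14.104557037353516), (131.2483367919922, 56.978572845458984), 86.88664245605469) [[575.0, -50.0], [632.0, -53.0], [639.0, 78.0], [582.0, 81.0]]
side high [ 224  148   64   59 1071] [449. -11. 150.] [632.  25. 274.]
bar top 75 [457.7   4.4 222.1] [485.1  16.4 241.7]
handle [598.1 -10.6 200.4] [632.2  19.8 273.8] [610.4  12.3 243.7]
tape [679.  86.  75.] [748. 157.  90.]
cam in tool [ 70.77723264  -0.07346216 -68.70919734] cam axes in tool
 [[ 0.   -0.96 -0.27]
 [ 1.    0.    0.  ]
 [-0.   -0.27  0.96]]
```

Call:
move_arm:
  series:
    - [[500,-719,60],-120.3,1]
    - [[500,-719,60],-120.3,1]
    - [[500,-719,60],-120.3,1]
    - [[500,-719,60],-120.3,1]
    - [[500,-719,60],-120.3,1]
    - [[500,-719,60],-120.3,1]
    - [[500,-719,60],-120.3,1]
    - [[500,-719,60],-120.3,1]
    - [[500,-719,60],-120.3,1]
    - [[500,-719,60],-120.3,1]
  force: 40

```text
time_s: 1.4
eef_pos: [330.8, 131.0, 261.5]
ee_rot: [0.001, 0.414, 0.91, 0.0]
force: [1.2, -0.9, 0.5]
grip_width: 1.002
```

Call:
move_arm:
  series:
    - [[154,199,61],-12.9,1]
    - [[154,199,61],-12.9,1]
    - [[154,199,61],-12.9,1]
    - [[154,199,61],-12.9,1]
    - [[154,199,61],-12.9,1]
    - [[154,199,61],-12.9,1]
    - [[154,199,61],-12.9,1]
    - [[154,199,61],-12.9,1]

```text
time_s: 2.4
eef_pos: [381.4, 374.5, 201.0]
ee_rot: [0.0, 0.313, 0.95, 0.0]
force: [-0.9, 0.7, -0.1]
grip_width: 0.999
```

```bash
cat > cap.py <<'E'
import sys
from rig import ctrl
from h import *
def cap(n,tag):
    m=ctrl.camera_model(n);s=ctrl.sense();p,d=ctrl.capture(n)
    cv2.imwrite(f"pics/{tag}.png",p[:,:,::-1]);z=dict(p=p,d=d,**{k:np.array(v) for k,v in m.items()});np.savez(f"pics/{tag}.npz",**z)
    return z,s
def yaw(s):
    q=s['ee_rot'];return 2*np.arctan2(q[2],q[1])
E
python3 - <<'E'
from cap import *
z,s=cap('wrist','w1');print(s['eef_pos'],yaw(s))
P=cloud(z);ok=z['d']>0
for lo,hi in((8,22),(23,34)):
    a=ok&(P[...,2]>lo)&(P[...,2]<hi)
    nn,lab,st,_=cv2.connectedComponentsWithStats(a.astype(np.uint8))
    for i in range(1,nn):
        if st[i,4]>300:
            q=P[lab==i];r=cv2.minAreaRect(q[:,:2].astype(np.float32));print(lo,st[i],np.median(q,0).round(1),r,cv2.boxPoints(r).round().tolist())
E
```

```text
[381.4402284  374.47145234 201.03861054] 2.5056020762922513
8 [ 227  168   63  163 7114] [432.3 349.3  14.8] ((441.3902587890625, 343.3863830566406), (55.39628601074219, 173.41915893554688), 58.653472900390625) [[353.0, 365.0], [501.0, 275.0], [530.0, 322.0], [382.0, 412.0]]
8 [411 356  33  19 308] [648.5 408.4  16.1] ((649.7192993164062, 406.4511413574219), (37.369144439697266, 6.874389171600342), 66.67117309570312) [[639.0, 391.0], [645.0, 388.0], [660.0, 422.0], [654.0, 425.0]]
23 [ 225  171   20  158 2399] [412.5 329.9  26.7] ((420.7537536621094, 323.6371765136719), (14.19644832611084, 158.86428833007812), 53.878807067871094) [[352.0, 365.0], [481.0, 271.0], [489.0, 283.0], [361.0, 376.0]]
23 [407 366  43  18 386] [646.3 402.2  28.3] ((648.3025512695312, 400.5807189941406), (41.847373962402344, 8.743351936340332), 78.5936279296875) [[640.0, 381.0], [648.0, 379.0], [657.0, 420.0], [648.0, 422.0]]
```

View pics/w1.png

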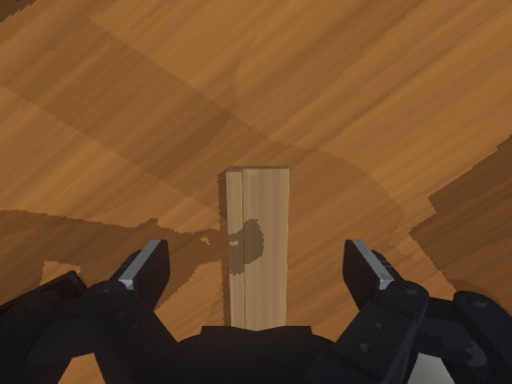

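The rest is upright in the wrist view, with its far end at row 168 (columns 227–289) and the lip on the left. Next I'll measure its end and edges.

```bash
python3 - <<'E'
from cap import *
z=load('pics/w1.npz');s=ctrl.sense();print(s['eef_pos'],yaw(s))
tp=np.array([381.44,374.47]);a=2.5056;X=np.array([np.cos(a),np.sin(a)]);Y=np.array([np.sin(a),-np.cos(a)])
for nm,u,v,h in [('lip far out',227,170,28),('lip far in',243,169,28),('base far in',245,168,16),('base far out',289,168,16),('base near out',286,325,16),('lip near out',232,325,28),('lip near in',246,325,28)]:
    p=ray(z,u,v,h)[:2];print(nm,p.round(1),'tool',((p-tp)@X).round(1),((p-tp)@Y).round(1))
E
```

```text
[381.42429203 374.61328738 200.97707123] 2.505781666432205
lip far out [352.5 367.6] tool 19.2 -22.8
lip far in [359.8 378.9] tool 20.0 -9.3
base far in [361.8 379. ] tool 18.5 -8.0
base far out [384.8 410.2] tool 18.5 30.7
base near out [518.9 313.7] tool -146.6 32.8
lip near out [478.1 275.8] tool -136.4 -22.0
lip near in [486.3 286.9] tool -136.4 -8.2
```

Call:
move_arm:
  series:
    - [[4,4.5,50],-0.5,1]
    - [[4,4.5,95],-0.5,1]
    - [[4,4.5,120],-0.5,1]
    - [[4,4.5,127],-0.5,1]
    - [[4,4.5,127],-0.5,1]
    - [[4,4.5,127],-0.5,0.6]
    - [[4,4.5,127],-0.5,0.5]
    - [[4,4.5,127],-0.5,0.5]
    - [[4,4.5,127],-0.5,0.5]
    - [[4,4.5,127],-0.5,0.5]
  force: 45

```text
time_s: 3.7
eef_pos: [381.0, 381.5, 74.7]
ee_rot: [0.001, 0.308, 0.951, 0.001]
force: [-2.3, -2.4, 7.8]
grip_width: 0.646
```

Call:
move_arm:
  series:
    - [[0,0,-6],0,0.4]
    - [[0,0,-20],0,0.4]
    - [[0,0,-45],0,0.4]
    - [[0,0,-75],0,0.4]
    - [[0,0,-90],0,0.4]
    - [[0,0,-90],0,0.4]

```text
time_s: 4.45
eef_pos: [380.8, 381.5, 164.2]
ee_rot: [0.001, 0.308, 0.951, 0.001]
force: [-0.5, -0.4, -1.3]
grip_width: 0.644
```

```bash
python3 - <<'E'
from cap import *
z,s=cap('side','s2');print(s['eef_pos'],yaw(s),s['grip_width'],s['force'])
a=z['p'][200:384,150:400,::-1];cv2.imwrite('pics/s2c.png',cv2.resize(a,None,fx=3,fy=3))
E
```

```text
[380.81146427 381.4859514  164.18071564] 2.515690149408635 0.6437147288996689 [-0.50834941 -0.36534198 -1.27343491]
```

View pics/s2c.png

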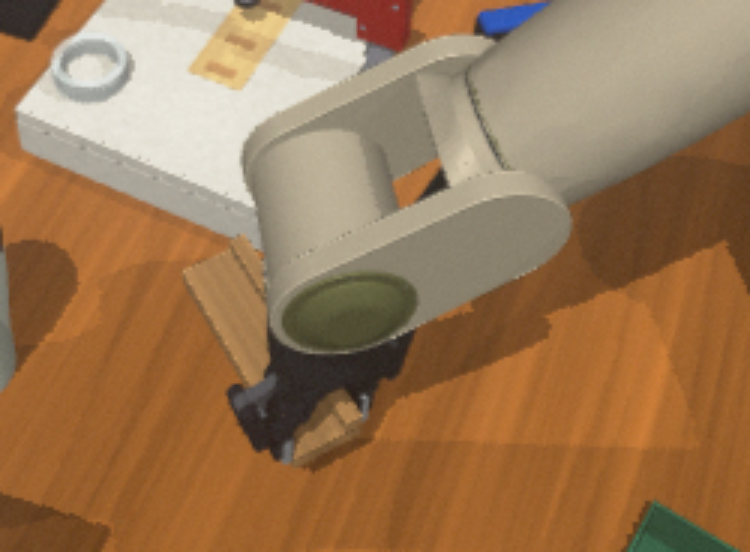

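```bash
python3 - <<'E'
from cap import *
z=load('pics/s2.npz');P=cloud(z);hsv=cv2.cvtColor(z['p'],cv2.COLOR_RGB2HSV)
tp=np.array([380.8,381.5]);a=2.5157;X=np.array([np.cos(a),np.sin(a)]);Y=np.array([np.sin(a),-np.cos(a)])
t=(P[...,:2]-tp)@X;u=(P[...,:2]-tp)@Y
m=(P[...,2]>50)&(P[...,2]<150)&(t<-45)&(t>-180)&(abs(u)<32)
for lo in range(-180,-45,15):
    for nm,k in(('base',u>-8),('lip',u<-16)):
        q=m&(t>lo)&(t<=lo+15)&k
        if q.sum()>5: print(lo,nm,q.sum(),np.median(P[...,2][q]).round(1),u[q].min().round(1),u[q].max().round(1),t[q].min().round(1))
E
```

```text
-165 base 82 104.3 -7.1 23.7 -164.7
-165 lip 39 115.6 -31.6 -16.3 -164.7
-150 base 85 105.0 -7.7 24.7 -149.5
-150 lip 47 116.4 -31.7 -16.3 -149.9
-135 base 87 104.7 -7.9 25.2 -134.9
-135 lip 37 116.4 -30.6 -16.4 -134.6
-120 base 92 104.9 -7.4 25.5 -120.0
-120 lip 18 111.0 -22.2 -16.0 -119.9
-105 base 94 105.1 -7.9 26.0 -104.7
-90 base 93 104.7 -7.3 26.6 -89.9
-75 base 75 104.2 0.3 27.3 -74.9
-60 base 23 105.1 12.9 27.0 -59.2
```

Call:
move_arm:
  series:
    - [[-15,0,-15],3,0.4]
    - [[-45,0,-26],9,0.4]
    - [[-85,-1,-26],16,0.4]
    - [[-130,-1,-26],25,0.4]
    - [[-175,-2,-26],34,0.4]
    - [[-215,-2,-26],42,0.4]
    - [[-250,-2,-26],50,0.4]
    - [[-277,-2,-26],55,0.4]
    - [[-291.5,-2.2,-26],57.2,0.4]
    - [[-291.5,-2.2,-26],57.2,0.4]

```text
time_s: 5.75
eef_pos: [615.9, 208.1, 189.1]
ee_rot: [-0.0, 0.726, 0.688, -0.0]
force: [-0.2, -0.1, -2.5]
grip_width: 0.645
```

```bash
python3 - <<'E'
from cap import *
z,s=cap('scene','sc3');print(s['eef_pos'],yaw(s),s['grip_width'],s['force'])
z1,s=cap('side','s3')
a=np.vstack([cv2.resize(z['p'][150:290,170:400,::-1],None,fx=2.6,fy=2.6)[:300],cv2.resize(z1['p'][130:290,100:330,::-1],None,fx=2.6,fy=2.6)[:300]]);cv2.imwrite('pics/c3.png',a)
E
```

```text
[615.9246478  208.07497616 189.09642166] 1.516382736584121 0.6452625582102617 [-0.17213401 -0.07156943 -2.528736  ]
```

View pics/c3.png

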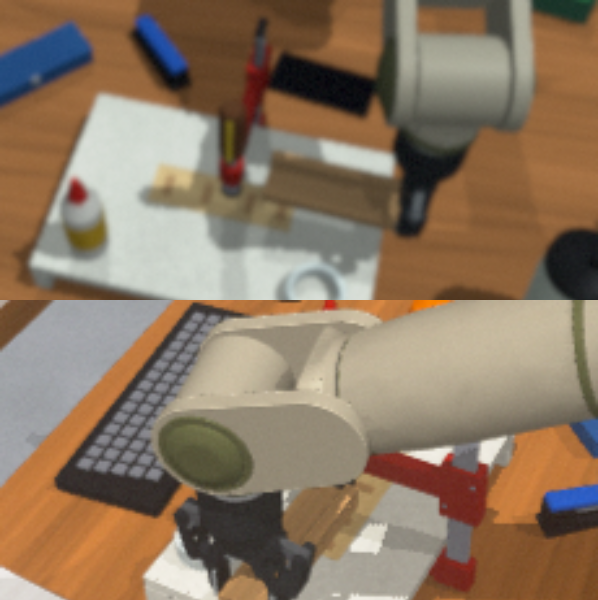

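The scene view shows the rest held level over the shelf's left half, with its lip towards the robot and its near end just left of the handle. I'll check its lateral offset and yaw before lowering.

```bash
python3 - <<'E'
from cap import *
z=load('pics/sc3.npz');P=cloud(z)
tp=np.array([615.9,208.1]);a=1.5164;X=np.array([np.cos(a),np.sin(a)]);Y=np.array([np.sin(a),-np.cos(a)])
t=(P[...,:2]-tp)@X;u=(P[...,:2]-tp)@Y
m=(P[...,2]>105)&(P[...,2]<155)&(t<-40)&(t>-185)&(abs(u)<45)
top=m&(P[...,2]>134);bs=m&(abs(P[...,2]-130)<3)
for lo in range(-180,-40,15):
    q=m&(t>lo)&(t<=lo+15)
    if q.sum()>5: print(lo,q.sum(),'lip z',np.median(P[...,2][q&top]).round(1) if (q&top).any() else '', 'lip u',u[q&top].min().round(1) if (q&top).any() else '',u[q&top].max().round(1) if (q&top).any() else '','base z',np.median(P[...,2][q&bs]).round(1),'u',u[q&bs].min().round(1),u[q&bs].max().round(1),t[q].min().round(1))
ys,xs=np.where(bs);c=np.c_[xs,ys]
r=cv2.minAreaRect(np.c_[t[bs],u[bs]].astype(np.float32));print(r)
E
```

```text
-180 7 lip z 142.3 lip u -16.8 -16.8 base z 128.8 u -7.7 24.3 -166.9
-165 99 lip z 141.4 lip u -30.8 -15.7 base z 129.3 u -18.7 25.6 -165.0
-150 104 lip z 140.7 lip u -31.3 -15.0 base z 129.6 u -17.5 25.7 -149.9
-135 99 lip z 140.6 lip u -30.2 -14.7 base z 130.0 u -16.6 26.3 -134.6
-120 98 lip z 141.3 lip u -30.9 -13.9 base z 129.3 u -16.7 26.8 -119.9
-105 102 lip z 141.0 lip u -29.7 -14.5 base z 129.4 u -16.7 27.4 -104.9
-90 102 lip z 140.9 lip u -29.1 -13.8 base z 129.8 u -15.8 27.5 -90.0
-75 103 lip z 140.8 lip u -29.3 27.7 base z 130.0 u -15.8 27.2 -74.7
-60 105 lip z 140.3 lip u -29.5 25.7 base z 129.8 u -15.8 28.4 -59.9
-45 34 lip z 141.2 lip u -27.6 -13.0 base z 129.8 u -13.8 26.8 -44.8
((-103.091552734375, 5.114225387573242), (126.95122528076172, 44.462982177734375), 1.4906704425811768)
```

Call:
move_arm:
  series:
    - [[0,-0.6,10],-1.5,0.4]
    - [[0,-0.6,30],-1.5,0.4]
    - [[0,-0.6,44],-1.5,0.4]
    - [[0,-0.6,50],-1.5,0.4]
    - [[0,-0.6,50],-1.5,0.4]

```text
time_s: 6.48
eef_pos: [614.9, 209.0, 139.2]
ee_rot: [-0.0, 0.717, 0.698, -0.0]
force: [-0.3, 0.3, -1.0]
grip_width: 0.641
```

```bash
python3 - <<'E'
from cap import *
z,s=cap('scene','sc4');print(s['eef_pos'],yaw(s),s['grip_width'],s['force'])
P=cloud(z)
w=(P[...,0]>590)&(P[...,0]<650)&(abs(P[...,1]-2)<25)&(P[...,2]>70)&(P[...,2]<200)
for h in range(70,200,6):
    q=P[w&(P[...,2]>=h)&(P[...,2]<h+6)]
    if len(q): print(h,len(q),q.min(0).round(),q.max(0).round())
a=z['p'][150:290,170:400,::-1];cv2.imwrite('pics/sc4c.png',cv2.resize(a,None,fx=3.4,fy=3.4))
E
```

```text
[614.92201225 208.96301148 139.19130585] 1.5439767831455122 0.6409019624249479 [-0.30646927  0.33556507 -1.01215252]
94 10 [610. -11.  94.] [624.  12. 100.]
100 14 [618.  -9. 100.] [625.  13. 106.]
106 8 [612.  -3. 106.] [624.  12. 112.]
112 1 [620.   1. 112.] [620.   1. 112.]
124 4 [619. -12. 126.] [626.  10. 129.]
130 12 [617. -13. 130.] [629.  15. 136.]
136 6 [618.  -9. 137.] [628.  15. 139.]
142 11 [618. -12. 142.] [630.  15. 148.]
148 10 [618. -13. 149.] [629.  15. 153.]
154 38 [605. -14. 154.] [629.  15. 160.]
160 9 [612. -11. 160.] [626.  12. 166.]
172 1 [623.   9. 177.] [623.   9. 177.]
178 3 [625.  -2. 178.] [626.   6. 181.]
184 5 [618.  -5. 185.] [629.  17. 189.]
190 12 [619.  -8. 190.] [631.  17. 195.]
196 8 [622. -11. 196.] [632.  14. 200.]
```

View pics/sc4c.png

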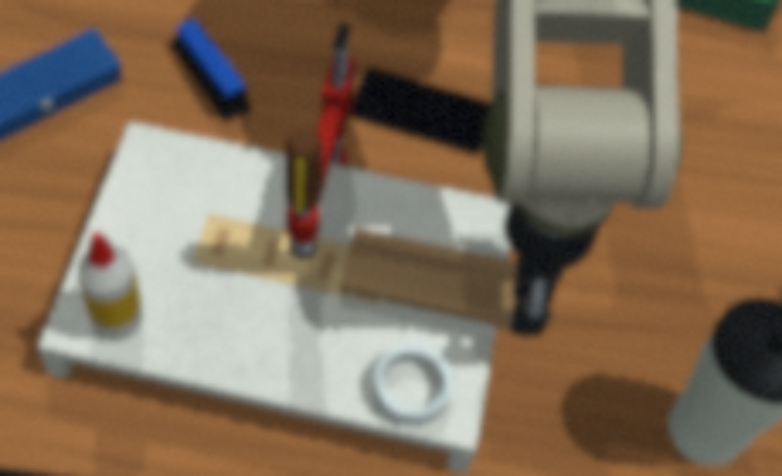

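Call:
move_arm:
  series:
    - [[-10,-0.2,0],0,0.4]
    - [[-28,-0.6,0],0,0.4]
    - [[-48,-1.1,0],0,0.4]
    - [[-68,-1.5,0],0,0.4]
    - [[-88,-2,0],0,0.4]
    - [[-108,-2.4,0],0,0.4]
    - [[-126,-2.9,0],0,0.4]
    - [[-138,-3.1,0],0,0.4]
    - [[-145,-3.3,0],0,0.4]
    - [[-145,-3.3,0],0,0.4]

```text
time_s: 7.78
eef_pos: [607.8, 63.8, 139.4]
ee_rot: [-0.0, 0.717, 0.697, 0.0]
force: [-0.8, 0.3, -1.6]
grip_width: 0.645
```

```bash
cat > restfit.py <<'E'
from cap import *
def fit(z,zb,lo=-100,hi=20):
    """base-top & lip edges in shelf frame around C (zb = base top height)"""
    P=cloud(z);C=np.array([604.4,-11.2]);d=np.array([.053,.9986]);e=np.array([.9986,-.053])
    t=(P[...,:2]-C)@d;u=(P[...,:2]-C)@e
    bs=(abs(P[...,2]-zb)<3)&(abs(u)<45)&(t>-110)&(t<110)
    lp=(abs(P[...,2]-zb-12)<4)&(abs(u)<45)&(t>-110)&(t<110)
    for b in range(-110,110,20):
        q=(t>b)&(t<=b+20)
        if (q&bs).sum()>8 and (q&lp).sum()>3: print(b,'base u',u[q&bs].min().round(1),u[q&bs].max().round(1),'lip u',u[q&lp].min().round(1),u[q&lp].max().round(1))
    print('ends t',np.percentile(t[bs],[.5,99.5]).round(1),np.percentile(t[lp],[.5,99.5]).round(1))
E
python3 - <<'E'
from restfit import *
z,s=cap('scene','sc5');print(s['eef_pos'],yaw(s),s['grip_width'],s['force'])
fit(z,80)
z1,s=cap('side','s5')
a=np.vstack([cv2.resize(z['p'][150:290,170:400,::-1],None,fx=2.6,fy=2.6)[:300],cv2.resize(z1['p'][130:290,100:330,::-1],None,fx=2.6,fy=2.6)[:300]]);cv2.imwrite('pics/c5.png',a)
E
```

```text
[607.76325893  63.77915343 139.35034085] 1.5431951649349254 0.6453557456245377 [-0.8070015   0.34871441 -1.64672196]
-90 base u -16.5 29.6 lip u -27.9 -12.8
-70 base u -15.1 28.4 lip u -26.7 -11.5
-50 base u -14.1 29.4 lip u -27.1 -12.8
-30 base u -15.1 29.5 lip u -26.0 -11.7
10 base u -14.6 29.7 lip u -26.4 19.5
30 base u -15.2 27.9 lip u -26.2 -11.7
ends t [-90.1  83.5] [-90.2  60.2]
```

View pics/c5.png

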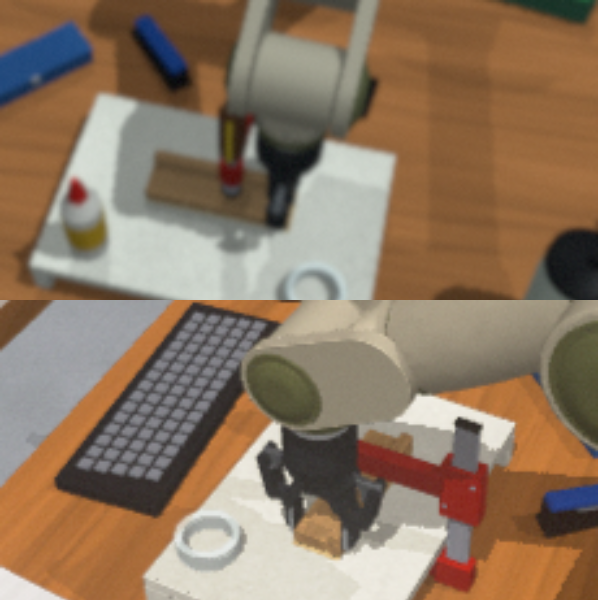

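Call:
move_arm:
  series:
    - [[0,-1.5,2],0,0.4]
    - [[0,-1.5,4.3],0,0.4]
    - [[0,-1.5,4.3],0,0.4]
    - [[0,-1.5,4.3],0,1]
    - [[0,-1.5,4.3],0,1]
    - [[0,-1.5,4.3],0,1]
    - [[0,-1.5,4.3],0,1]

```text
time_s: 8.75
eef_pos: [606.3, 64.0, 135.1]
ee_rot: [0.0, 0.717, 0.697, 0.0]
force: [1.0, 0.1, 0.3]
grip_width: 0.997
```

Call:
move_arm:
  series:
    - [[4,0,-5],0,1]
    - [[12,0,-25],0,1]
    - [[12,0,-75],0,1]
    - [[12,0,-125],0,1]
    - [[40,0,-175],0,1]
    - [[70,0,-190],0,0.5]
    - [[70,0,-190],0,0]

```text
time_s: 9.62
eef_pos: [608.0, 135.8, 326.6]
ee_rot: [0.001, 0.716, 0.698, 0.001]
force: [-0.4, -0.4, -0.4]
grip_width: 0.601
```

```bash
python3 - <<'E'
from restfit import *
z,s=cap('scene','sc6');print(s['eef_pos'],yaw(s),s['grip_width'],s['force'])
fit(z,76)
z1,s=cap('side','s6');fit(z1,76)
a=np.vstack([cv2.resize(z['p'][150:290,170:400,::-1],None,fx=2.6,fy=2.6)[:300],cv2.resize(z1['p'][130:290,100:330,::-1],None,fx=2.6,fy=2.6)[:300]]);cv2.imwrite('pics/c6.png',a)
for n,z in(('sc',z),('sd',z1)):
    P=cloud(z)
    C=np.array([472,9.5]);d=np.array([.9986,-.053]);e=np.array([.053,.9986])
    r=(P[...,:2]-C)@d;l=(P[...,:2]-C)@e
    for lo in range(20,125,15):
        q=(r>lo)&(r<lo+15)&(abs(l)<20)&(P[...,2]>110)&(P[...,2]<200)
        if q.sum()>2: print(n,lo,q.sum(),'ztop',np.percentile(P[...,2][q],97).round(1),'l',l[q].min().round(1),l[q].max().round(1))
    q=(P[...,2]>190)&(r>110)&(r<175)&(abs(l)<40)&(P[...,2]<300)
    for h in range(190,290,15):
        k=q&(P[...,2]>h)&(P[...,2]<=h+15)
        if k.sum(): print('handle',h,k.sum(),r[k].min().round(1),r[k].max().round(1),l[k].min().round(1),l[k].max().round(1),P[...,2][k].max().round(1))
E
```

```text
[608.01898305 135.8211677  326.64968488] 1.5461404956295475 0.6013338943116882 [-0.43296012 -0.36647565 -0.35089097]
-90 base u -16.9 26.6 lip u -28.9 -15.1
-70 base u -16.8 27.1 lip u -28.7 -14.7
-50 base u -15.9 26.9 lip u -29.0 -14.4
-30 base u -17.5 28.7 lip u -29.2 -13.0
10 base u -16.3 27.7 lip u -27.0 -16.8
30 base u -17.1 26.7 lip u -28.3 -14.4
50 base u -15.8 26.8 lip u -29.8 -13.3
70 base u -17.0 27.1 lip u -28.6 -14.0
ends t [-90.2  88. ] [-88.8  86.9]
-90 base u -32.3 24.1 lip u -31.8 -18.2
-30 base u -34.3 15.0 lip u -31.9 -18.2
-10 base u -32.3 22.2 lip u -32.6 -16.9
10 base u -32.7 23.3 lip u -33.0 -17.0
30 base u -32.5 23.7 lip u -31.1 -19.2
50 base u -32.5 25.3 lip u -31.8 -18.6
70 base u -31.8 24.6 lip u -31.1 -18.1
ends t [-90.   91.5] [-92.4  91.3]
sc 20 63 ztop 182.7 l -10.7 11.0
sc 35 25 ztop 163.3 l -8.8 8.6
sc 50 24 ztop 163.1 l -9.2 8.4
sc 65 14 ztop 162.6 l 0.2 8.7
sc 80 10 ztop 161.2 l 4.1 8.6
sc 95 5 ztop 157.4 l 7.6 8.6
handle 190 29 146.1 159.9 -12.7 15.1 205.0
handle 205 31 145.1 159.7 -12.9 14.7 219.7
handle 220 27 146.4 161.4 -12.7 14.3 234.4
handle 235 33 147.0 162.0 -12.6 14.2 250.0
handle 250 40 134.7 162.3 -15.5 13.8 265.0
handle 265 70 135.0 160.6 -14.2 12.2 273.6
sd 20 60 ztop 180.9 l -7.7 13.1
sd 35 62 ztop 163.5 l -8.8 11.2
sd 50 64 ztop 161.1 l -8.1 12.7
sd 65 57 ztop 161.5 l -8.2 11.1
sd 80 63 ztop 160.8 l -8.2 11.6
sd 95 60 ztop 160.9 l -10.1 11.6
sd 110 56 ztop 160.9 l -11.2 11.6
handle 190 25 125.5 153.7 -10.8 14.4 204.4
handle 205 11 125.4 151.5 -9.8 14.3 217.5
handle 235 7 127.9 142.5 -4.2 11.7 249.5
handle 250 54 127.9 159.9 -10.3 15.5 264.8
handle 265 62 130.8 158.0 -11.8 15.4 274.4
```

View pics/c6.png

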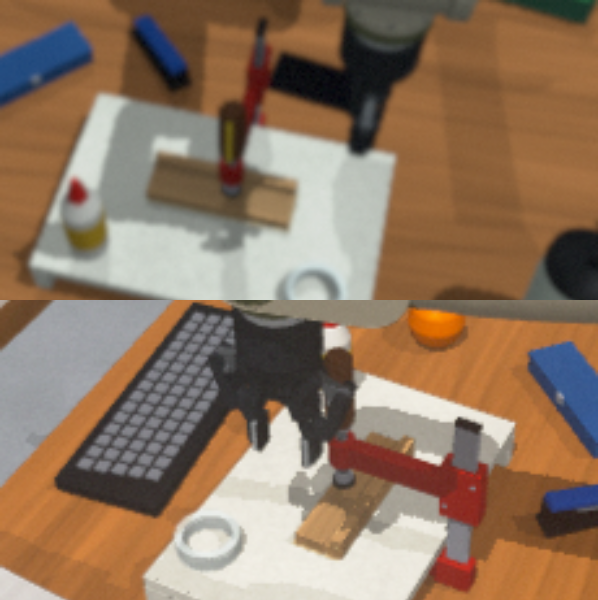

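```bash
python3 - <<'E'
from restfit import *
z,s=cap('wrist','w6');print(s['eef_pos'],s['grip_width']);fit(z,76)
z1=load('pics/s6.npz')
cv2.imwrite('pics/s6c.png',cv2.resize(z1['p'][170:250,200:300,::-1],None,fx=7,fy=7,interpolation=2))
E
```

```text
[607.96227164 133.8398799  324.46834839] 0.4285248859444989
-10 base u -15.2 26.6 lip u -29.2 -15.7
10 base u -15.3 26.7 lip u -29.3 -15.9
30 base u -14.6 26.8 lip u -29.2 -15.2
50 base u -15.0 26.7 lip u -28.2 -15.3
70 base u -29.0 26.8 lip u -28.4 -15.6
ends t [-14.4  89.6] [-7.5 89.5]
```

View pics/w6.png

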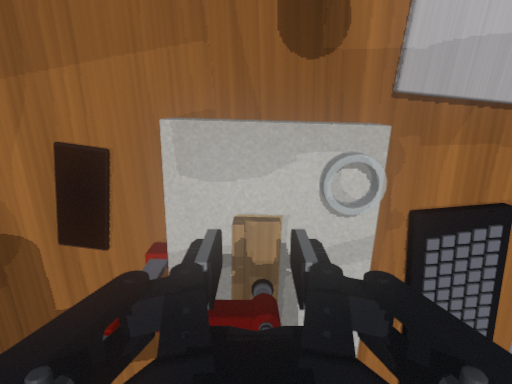

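View pics/s6c.png

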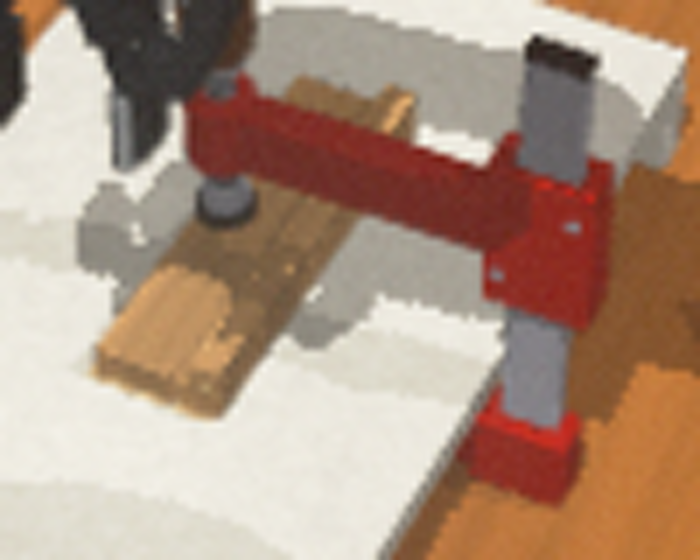

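The rest sits on its strip with the lip towards the robot and no bare plywood showing. The pad hangs over the base at wrist pixel (263,287). Next I'll move the shut fingers over the clamp arm.

Call:
move_arm:
  series:
    - [[-20,-12,-20],1.6,0]
    - [[-60,-35,-20],1.6,0]
    - [[-100,-55,-20],1.6,0]
    - [[-129,-67,-10],1.6,0]
    - [[-129,-67,20],1.6,0]
    - [[-129,-67,50],1.6,0]
    - [[-129,-67,72],1.6,0]
    - [[-129,-67,80],1.6,0]
    - [[-129,-67,80],1.6,0]

```text
time_s: 10.9
eef_pos: [537.6, 6.5, 244.9]
ee_rot: [-0.0, 0.727, 0.687, -0.0]
force: [0.4, 0.5, -0.3]
grip_width: -0.004
```

```bash
python3 - <<'E'
from restfit import *
z1,s=cap('side','s7');print(s['eef_pos'],yaw(s),s['grip_width'],s['force'])
cv2.imwrite('pics/s7c.png',cv2.resize(z1['p'][120:270,180:330,::-1],None,fx=4,fy=4,interpolation=2))
E
```

```text
[537.59480719   6.48639719 244.92471705] 1.5150415364466538 -0.003812532020906666 [ 0.40721534  0.49440343 -0.2755861 ]
```

View pics/s7c.png

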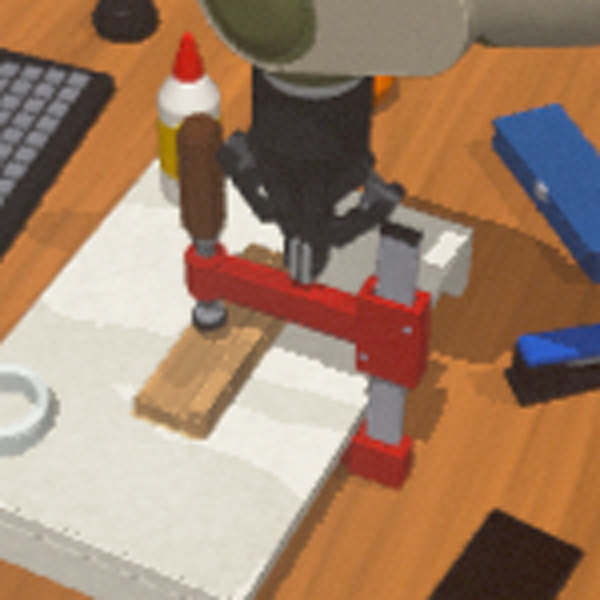

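The shut fingers' knuckles stick out along the arm: the right one is at the bar top near pixel (385,195), the left one near the handle at (235,150). I'll raise the tool and turn it 90° so they point sideways.

Call:
move_arm:
  series:
    - [[0,0,-40],0,0]
    - [[0,0,-55],-10,0]
    - [[0,0,-55],-20.5,0]
    - [[0,0,-55],-31,0]
    - [[0,0,-55],-41.5,0]
    - [[0,0,-55],-52,0]
    - [[0,0,-55],-62.5,0]
    - [[0,0,-55],-73,0]
    - [[0,0,-55],-83.5,0]
    - [[0,0,-55],-90,0]

```text
time_s: 12.2
eef_pos: [537.8, 6.8, 301.1]
ee_rot: [0.001, 0.025, 1.0, -0.0]
force: [0.0, -0.4, -1.1]
grip_width: -0.003
```

Call:
move_arm:
  series:
    - [[0,0,30],0,0]
    - [[0,0,50],0,0]
    - [[0,0,56],0,0]
    - [[0,0,56],0,0]

```text
time_s: 12.7
eef_pos: [537.9, 6.8, 244.8]
ee_rot: [0.0, 0.028, 1.0, -0.0]
force: [1.0, 0.1, -0.0]
grip_width: 0.001
```

```bash
python3 - <<'E'
from restfit import *
z1,s=cap('side','s8');print(s['eef_pos'],yaw(s),s['grip_width'],s['force'])
z,s=cap('scene','sc8')
cv2.imwrite('pics/s8c.png',np.hstack([cv2.resize(z1['p'][120:270,200:300,::-1],None,fx=4,fy=4,interpolation=2),cv2.resize(z['p'][130:280,210:310,::-1],None,fx=4,fy=4,interpolation=2)]))
E
```

```text
[537.89419765   6.78745875 244.80350299] 3.0864215072418615 0.0007750253514658145 [ 0.9696477   0.07848661 -0.03429896]
```

View pics/s8c.png

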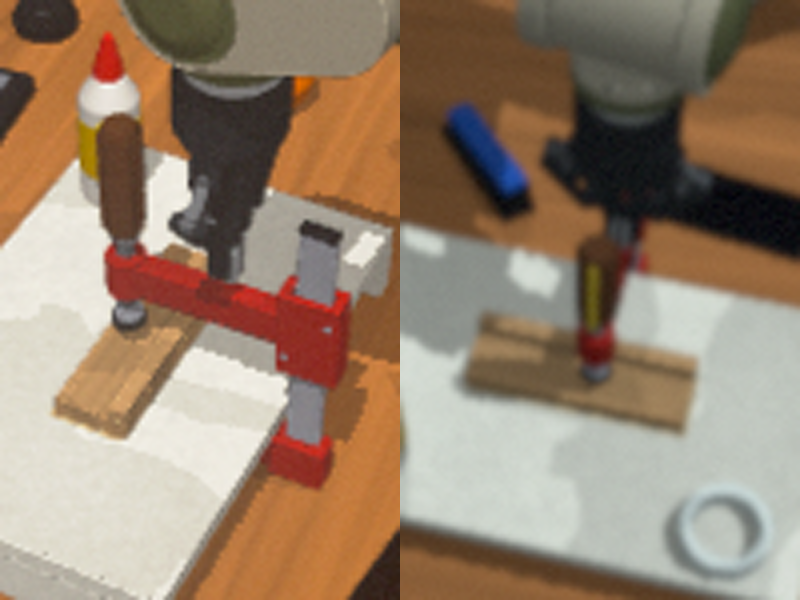

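Call:
move_arm:
  series:
    - [[0,0,4],0,0]
    - [[0,0,8],0,0]
    - [[0,0,11],0,0]
    - [[0,0,14],0,0]
    - [[0,0,17],0,0]

```text
time_s: 13.42
eef_pos: [537.7, 6.9, 227.9]
ee_rot: [0.0, 0.028, 1.0, -0.0]
force: [-4.5, 0.8, 9.6]
grip_width: -0.002
```

Call:
move_arm:
  series:
    - [[0,0,3],0,0]
    - [[0,0,6],0,0]

```text
time_s: 13.68
eef_pos: [537.7, 6.9, 222.2]
ee_rot: [0.0, 0.028, 1.0, -0.0]
force: [-4.5, 1.0, 12.3]
grip_width: -0.001
```

Call:
move_arm:
  series:
    - [[0,0,3],0,0]
    - [[0,0,6],0,0]

```text
time_s: 13.92
eef_pos: [537.7, 6.9, 216.2]
ee_rot: [0.0, 0.028, 1.0, -0.0]
force: [-4.4, 0.6, 11.7]
grip_width: -0.002
```

```bash
cat > look.py <<'E'
from restfit import *
import sys
tag=sys.argv[1]
z1,s=cap('side','s'+tag);print(s['eef_pos'],yaw(s),s['grip_width'],s['force'])
z,s=cap('scene','sc'+tag)
cv2.imwrite(f'pics/c{tag}.png',np.hstack([cv2.resize(z1['p'][120:270,200:300,::-1],None,fx=4,fy=4,interpolation=2),cv2.resize(z['p'][130:280,210:310,::-1],None,fx=4,fy=4,interpolation=2)]))
for n,z in(('sc',z),('sd',z1)):
    P=cloud(z)
    C=np.array([472,9.5]);d=np.array([.9986,-.053]);e=np.array([.053,.9986])
    r=(P[...,:2]-C)@d;l=(P[...,:2]-C)@e
    q=(P[...,2]>170)&(r>105)&(r<180)&(abs(l)<25)&(P[...,2]<290)
    for h in (190,215,240,262):
        k=q&(P[...,2]>h)&(P[...,2]<=h+15)
        if k.sum(): print(n,'handle',h,k.sum(),'r',r[k].min().round(1),r[k].max().round(1),'l',l[k].min().round(1),l[k].max().round(1))
    hsv=cv2.cvtColor(z['p'],cv2.COLOR_RGB2HSV)
    br=q&(hsv[...,2]<130)
    print(n,'handle top z',np.percentile(P[...,2][q],98).round(1))
    for a,b in((30,50),(80,100),(110,128)):
        k=(r>a)&(r<b)&(abs(l)<14)&(P[...,2]>105)&(P[...,2]<185)&((hsv[...,0]<8)|(hsv[...,0]>172))&(hsv[...,1]>120)
        if k.sum()>3: print(n,'arm top',a,np.percentile(P[...,2][k],95).round(1),'min',P[...,2][k].min().round(1))
E
python3 look.py 9
```

```text
[537.70479327   6.86119762 216.22019125] 3.0865637171943425 -0.0015669692860530641 [-4.38570299  0.64520665 11.69632888]
sc handle 190 28 r 146.6 160.9 l -12.7 15.2
sc handle 215 29 r 145.5 162.3 l -12.7 14.4
sc handle 240 84 r 130.3 162.8 l -15.4 14.3
sc handle top z 255.7
sd handle 190 51 r 127.3 152.9 l -10.8 17.6
sd handle 215 50 r 127.7 156.4 l -0.3 18.3
sd handle 240 90 r 128.1 160.3 l -13.4 18.0
sd handle top z 255.7
sd arm top 30 146.5 min 111.6
sd arm top 80 145.0 min 108.3
sd arm top 110 143.6 min 106.5
```

View pics/c9.png

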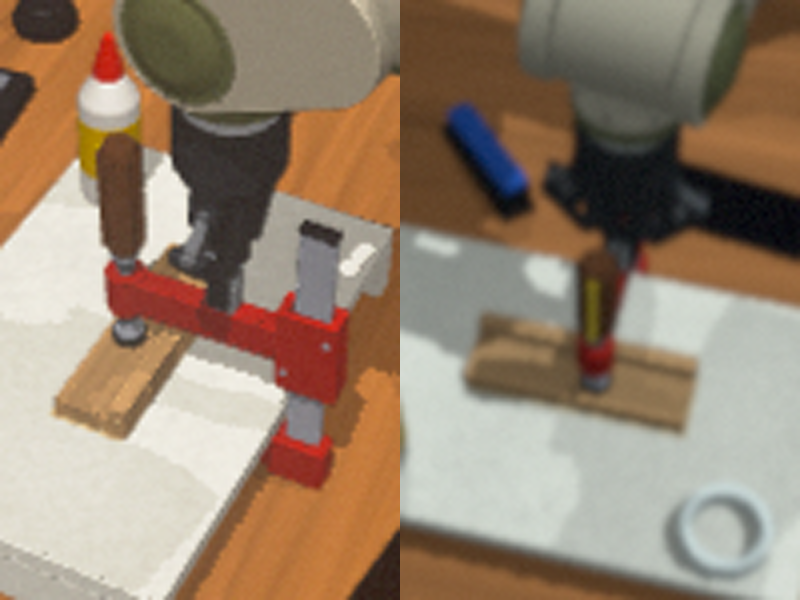

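Call:
move_arm:
  series:
    - [[0,0,1.5],0,0]
    - [[0,0,3],0,0]
    - [[0,0,4.5],0,0]
    - [[0,0,6],0,0]

```text
time_s: 14.52
eef_pos: [537.5, 6.9, 208.9]
ee_rot: [-0.0, 0.028, 1.0, 0.0]
force: [-3.8, 0.1, 4.9]
grip_width: 0.003
```

Call:
move_arm:
  series:
    - [[0,0,1],0,0]
    - [[0,0,2],0,0]

```text
time_s: 14.78
eef_pos: [537.5, 6.9, 207.7]
ee_rot: [-0.0, 0.028, 1.0, -0.0]
force: [-8.0, 0.6, 15.1]
grip_width: 0.002
```

Call:
move_arm:
  series:
    - [[0,0,1],0,0]
    - [[0,0,1],0,0]

```text
time_s: 15.02
eef_pos: [537.4, 6.9, 207.4]
ee_rot: [-0.0, 0.027, 1.0, -0.0]
force: [-9.9, 1.0, 16.9]
grip_width: -0.005
```

```bash
python3 look.py 10
```

```text
[537.43681715   6.90433731 207.41371714] 3.086649816724109 -0.004790698574675224 [-9.88479244  1.03906258 16.89643298]
sc handle 190 30 r 140.0 155.6 l -16.3 13.9
sc handle 215 34 r 139.6 155.1 l -16.5 15.4
sc handle 240 85 r 127.1 152.5 l -14.6 15.1
sc handle top z 253.1
sd handle 190 46 r 121.2 146.9 l -1.7 17.6
sd handle 215 50 r 120.2 147.1 l -10.5 19.5
sd handle 240 93 r 119.1 151.1 l -10.2 15.9
sd handle top z 252.8
sd arm top 30 136.3 min 107.6
sd arm top 80 138.3 min 105.8
sd arm top 110 139.1 min 108.4
```

View pics/c10.png

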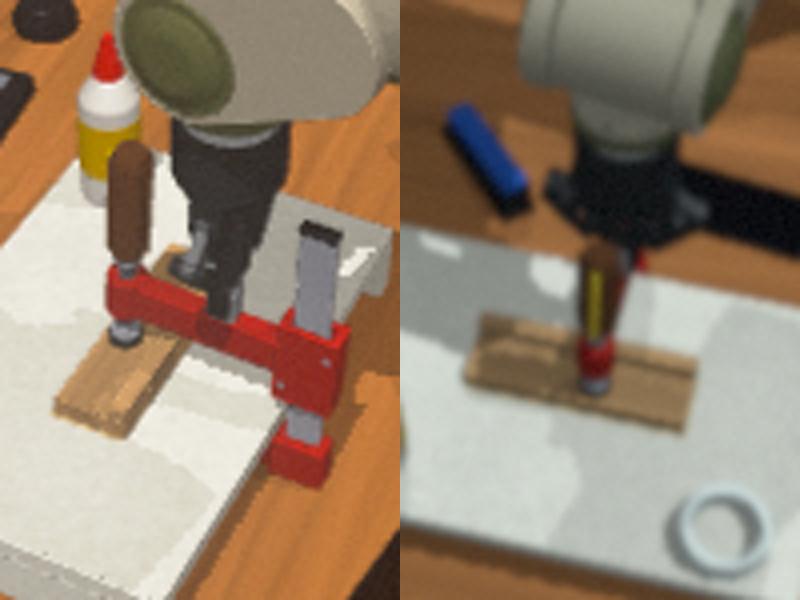

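Call:
move_arm:
  series:
    - [[0,0,1],0,0]
    - [[0,0,1.5],0,0]
    - [[0,0,1.5],0,0]

```text
time_s: 15.5
eef_pos: [537.4, 6.9, 207.0]
ee_rot: [0.0, 0.027, 1.0, -0.0]
force: [-14.9, 1.8, 26.3]
grip_width: -0.001
```

The arm is bound: it rises about 0.035 rad towards the screw, and the last push gave 26 N for 0.4 mm. I'll retreat upwards and go to the handle.

Call:
move_arm:
  series:
    - [[0,0,-5],0,0]
    - [[0,0,-35],0,0]
    - [[0,0,-85],0,0]
    - [[0,0,-130],0,0.3]
    - [[-30,0.2,-138],-8,1]
    - [[-60,0.4,-138],-18,1]
    - [[-71.4,0.5,-138],-28,1]
    - [[-71.4,0.5,-138],-37,1]
    - [[-71.4,0.5,-138],-37,1]
  force: 20

```text
time_s: 16.62
eef_pos: [609.2, 3.4, 342.0]
ee_rot: [-0.0, -0.29, 0.957, 0.0]
force: [0.9, -0.5, 0.2]
grip_width: 1.0
```

```bash
python3 look.py 11; python3 - <<'E'
from cap import *
z,s=cap('wrist','w11')
E
```

```text
[609.23846216   3.37977341 341.96500802] 3.730699255602387 0.9995035899663811 [ 0.90859942 -0.49750361  0.20416622]
sc handle 190 30 r 140.0 155.2 l -16.2 14.0
sc handle 215 34 r 136.4 155.1 l -16.5 15.1
sc handle 240 86 r 126.8 153.2 l -14.8 15.0
sc handle top z 252.4
sc arm top 30 136.3 min 108.9
sd handle 190 46 r 120.8 147.6 l -1.1 17.3
sd handle 215 51 r 120.9 147.0 l -9.9 16.0
sd handle 240 51 r 120.0 152.7 l -2.9 16.5
sd handle top z 251.3
sd arm top 30 135.5 min 105.1
sd arm top 80 138.0 min 105.1
sd arm top 110 139.9 min 111.0
```

View pics/c11.png

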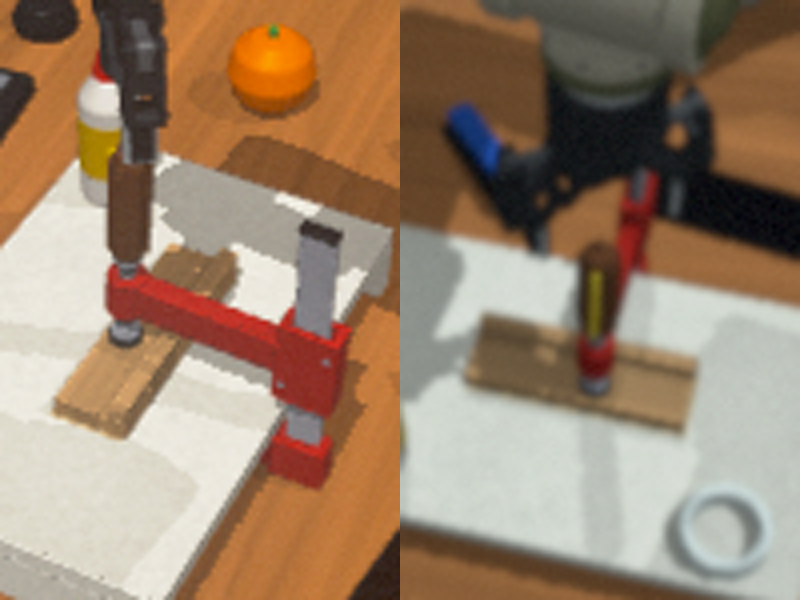

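View pics/w11.png

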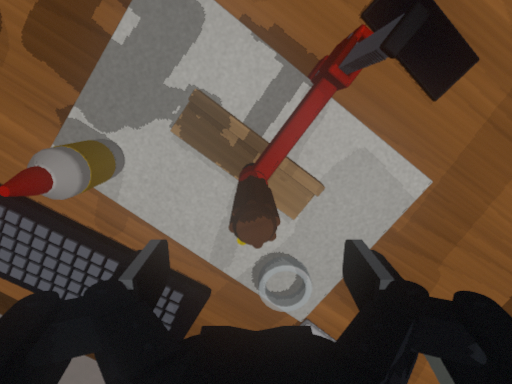

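The arm stays tilted after release. In the wrist view the handle top is near (257,228), midway between the pads at columns 150 and 362. I'll check its position by ray.

```bash
python3 - <<'E'
from cap import *
z=load('pics/w11.npz');P=cloud(z)
q=(P[...,2]>243)&(P[...,2]<258)&(np.hypot(P[...,0]-609,P[...,1]-3)<30)
v,u=np.where(q);print(q.sum(),u.min(),u.max(),v.min(),v.max(),P[q].min(0).round(1),P[q].max(0).round(1))
print(cv2.minEnclosingCircle(P[q][:,:2].astype(np.float32)))
q=(P[...,2]>249)&(P[...,2]<258)&(np.hypot(P[...,0]-609,P[...,1]-3)<30)
print(cv2.minEnclosingCircle(P[q][:,:2].astype(np.float32)),np.median(P[q],0))
s=ctrl.sense();print(s['eef_pos'],yaw(s),s['joints'][5])
E
```

```text
1748 228 279 200 248 [593.9 -13.7 243. ] [625.7  18.3 252.2]
((609.8650512695312, 2.315182685852051), 16.023832321166992)
((609.18603515625, 2.0801711082458496), 11.80026912689209) [609.26892558   1.82409896 250.36367646]
[608.98634265   3.4284346  342.44416505] 3.729420288043653 -2.345171007361484
```

Call:
move_arm:
  series:
    - [[0,-1.1,25],0,1]
    - [[0,-1.1,50],0,1]
    - [[0,-1.1,61],0,1]
    - [[0,-1.1,61],0,0.6]
    - [[0,-1.1,61],0,0.45]
    - [[0,-1.1,61],0,0.4]
    - [[0,-1.1,61],0,0.35]
    - [[0,-1.1,61],0,0.3]
    - [[0,-1.1,61],0,0.3]
  force: 20

```text
time_s: 17.9
eef_pos: [610.0, 2.2, 282.3]
ee_rot: [0.001, -0.291, 0.957, -0.001]
force: [2.4, -3.9, 4.2]
grip_width: 0.339
```

Call:
move_arm:
  series:
    - [[0,-0.5,0],4,0.25]
    - [[0,-0.5,0.2],13,0.25]
    - [[0,-0.5,0.3],22,0.25]
    - [[0,-0.5,0.4],31,0.25]
    - [[0,-0.5,0.5],40,0.25]
    - [[0,-0.5,0.6],49,0.25]
    - [[0,-0.5,0.8],58,0.25]
    - [[0,-0.5,0.9],67,0.25]
    - [[0,-0.5,1],75,0.25]
    - [[0,-0.5,1],75,0.25]

```text
time_s: 19.15
eef_pos: [610.3, 2.5, 282.0]
ee_rot: [0.001, 0.352, 0.936, 0.001]
force: [1.0, -0.7, 8.3]
grip_width: 0.34
```

```bash
python3 look.py 12|grep -v handle\ [12]; python3 -c "
from cap import *
s=ctrl.sense();print(s['wrist_torque'],s['grip_width'])"
```

```text
[610.27420391   2.49838059 281.9519723 ] 2.4215829188634843 0.33988689467645905 [ 1.04730929 -0.72571525  8.25236533]
sc handle top z 288.4
sd handle top z 287.5
sd arm top 30 137.5 min 105.3
sd arm top 80 138.3 min 105.5
sd arm top 110 139.3 min 105.6
[ 0.34269392 -0.52675044 -0.03514426] 0.3390805848333554
```

View pics/c12.png

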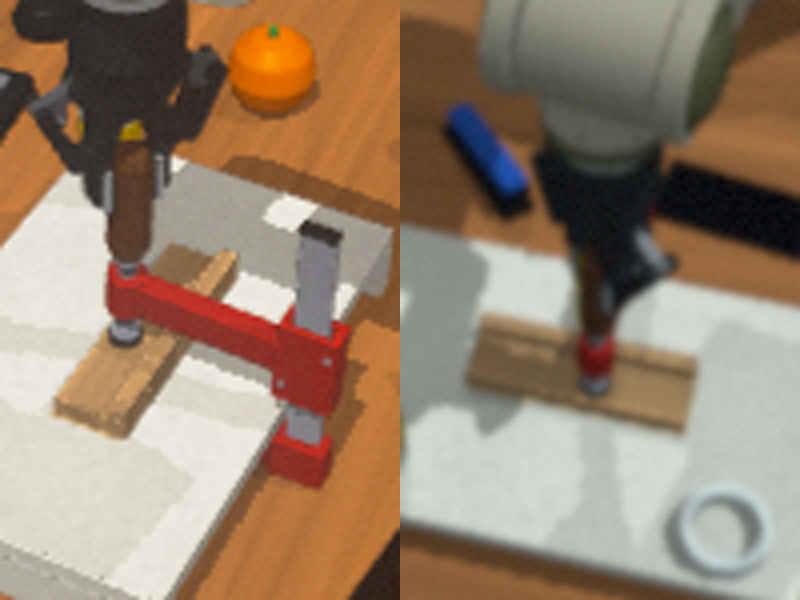

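Call:
move_arm:
  series:
    - [[0,0,-2],0,0.45]
    - [[0,0,-2],0,0.7]
    - [[0,0,-2],0,0.75]
  force: 20

```text
time_s: 19.62
eef_pos: [609.7, 2.2, 282.1]
ee_rot: [-0.001, 0.351, 0.936, -0.0]
force: [0.3, 0.1, 0.4]
grip_width: 0.75
```

```bash
cat > tilt.py <<'E'
from cap import *
import sys
tag=sys.argv[1]
from scipy import stats
for n in ('scene','side'):
    z,s=cap(n,n+tag)
    P=cloud(z);hsv=cv2.cvtColor(z['p'],cv2.COLOR_RGB2HSV)
    C=np.array([472,9.5]);d=np.array([.9986,-.053]);e=np.array([.053,.9986])
    r=(P[...,:2]-C)@d;l=(P[...,:2]-C)@e
    red=((hsv[...,0]<8)|(hsv[...,0]>172))&(hsv[...,1]>120)
    k=(r>32)&(r<128)&(abs(l)<14)&(P[...,2]>95)&(P[...,2]<185)&red
    rr,zz=r[k],P[...,2][k];xs,ts,bs=[],[],[]
    for b in range(32,128,6):
        q=(rr>=b)&(rr<b+6)
        if q.sum()>6: xs.append(b+3);ts.append(zz[q].max());bs.append(zz[q].min())
    if len(xs)>5:
        a=stats.theilslopes(ts,xs);c=stats.theilslopes(bs,xs);print(n,'top slope',a[0].round(4),'z@80',(a[1]+80*a[0]).round(1),'bottom slope',c[0].round(4),(c[1]+80*c[0]).round(1))
print(s['eef_pos'],s['force'],s['grip_width'],s['joints'][5])
E
python3 tilt.py t13
python3 - <<'E'
# same measure on stored pictures
import re
src=open('tilt.py').read()
for tg in ('9','10','11','12'):
    c=src.replace("z,s=cap(n,n+tag)","z=load(f\"pics/{'sc' if n=='scene' else 's'}%s.npz\")"%tg).replace("print(s[","0 and print(s[").replace("tag=sys.argv[1]","")
    print(tg);exec(c)
E
```

```text
side top slope 0.0435 z@80 139.4 bottom slope -0.0225 107.5
[609.73077724   2.15504331 282.14219308] [-0.42108349 -0.44621102  0.13559735] 0.7531746562347873 -1.0408002992699532
9
side top slope -0.0115 z@80 145.2 bottom slope -0.077 111.8
10
side top slope 0.0517 z@80 138.3 bottom slope -0.0375 105.2
11
side top slope 0.0447 z@80 137.3 bottom slope -0.0507 104.6
12
side top slope 0.0268 z@80 138.9 bottom slope -0.069 107.6
```

Call:
move_arm:
  series:
    - [[0,0,0],-10,0.75]
    - [[0,0,0],-20,0.75]
    - [[0,0,0],-30,0.75]
    - [[0,0,0],-40,0.75]
    - [[0,0,0],-50,0.75]
    - [[0,0,0],-60,0.75]
    - [[0,0,0],-70,0.75]
    - [[0,0,0],-75,0.5]
    - [[0,0,0],-75,0.4]
    - [[0,0,0],-75,0.3]

```text
time_s: 20.98
eef_pos: [610.0, 1.9, 282.6]
ee_rot: [0.0, -0.29, 0.957, -0.0]
force: [0.9, -1.7, 0.0]
grip_width: 0.336
```

Call:
move_arm:
  series:
    - [[0,0,0],0,0.3]
    - [[0,0,0],0,0.3]

```text
time_s: 21.22
eef_pos: [609.9, 1.9, 282.6]
ee_rot: [0.0, -0.291, 0.957, -0.0]
force: [0.6, -1.4, -0.1]
grip_width: 0.34
```

Low forces. Second stroke.

Call:
move_arm:
  series:
    - [[0,0,0],4,0.25]
    - [[0,0,0.2],13,0.25]
    - [[0,0,0.3],22,0.25]
    - [[0,0,0.4],31,0.25]
    - [[0,0,0.5],40,0.25]
    - [[0,0,0.6],49,0.25]
    - [[0,0,0.7],58,0.25]
    - [[0,0,0.8],67,0.25]
    - [[0,0,0.8],75,0.25]
    - [[0,0,0.8],75,0.25]

```text
time_s: 22.48
eef_pos: [610.1, 2.5, 282.2]
ee_rot: [0.001, 0.351, 0.936, 0.001]
force: [1.4, 1.0, 2.6]
grip_width: 0.343
```

Call:
move_arm:
  series:
    - [[0,0,-0.5],0,0.45]
    - [[0,0,-0.5],0,0.7]
    - [[0,0,-0.5],0,0.75]

```text
time_s: 22.85
eef_pos: [609.8, 2.1, 282.0]
ee_rot: [-0.0, 0.351, 0.936, -0.0]
force: [-0.4, 0.1, 1.1]
grip_width: 0.747
```

```bash
python3 tilt.py t14; python3 look.py 14|grep -v handle\ [12]
```

```text
side top slope 0.0448 z@80 139.9 bottom slope -0.0338 106.7
[609.79437379   2.08902858 282.07426966] [ 0.4030846   0.35785233 -0.5035157 ] 0.7506669110798238 -1.041379939446096
[609.81658081   2.09263525 282.13148396] 2.423595595045952 0.743181831100116 [-0.77000668  0.46297039  0.33330769]
sc handle top z 288.0
sd handle top z 288.4
sd arm top 30 138.4 min 109.2
sd arm top 80 139.8 min 105.6
sd arm top 110 141.2 min 105.3
```

View pics/c14.png

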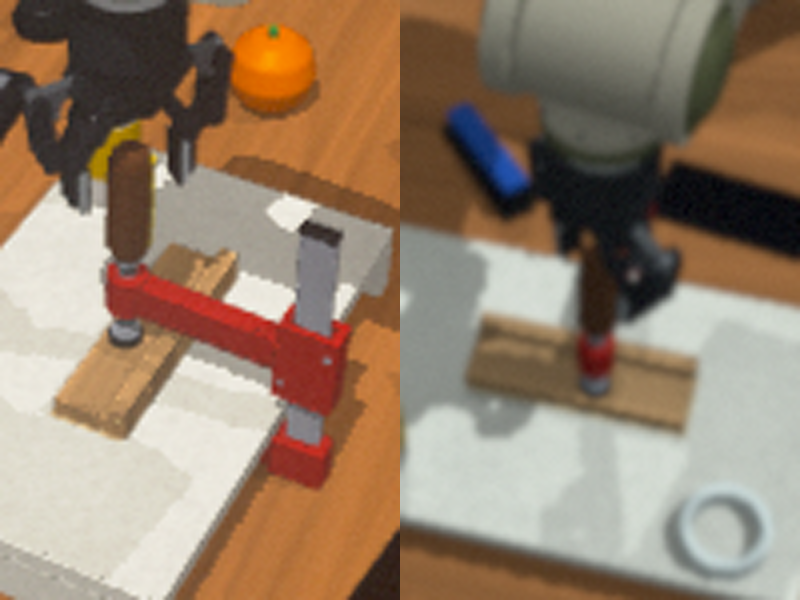

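```bash
cat > shift.py <<'E'
from h import *
import sys
from scipy.optimize import minimize
A=load(sys.argv[1])['p'];B=load(sys.argv[2])['p']
g=lambda p:cv2.GaussianBlur(cv2.cvtColor(p,cv2.COLOR_RGB2LAB)[...,1].astype(np.float32),(0,0),0.8)
a,b=g(A),g(B)
for nm,(x,y,w,h) in dict(slider=(268,198,18,28),foot=(264,226,20,16),armtip=(226,186,12,14),pad=(226,200,12,8)).items():
    best=cv2.matchTemplate(cv2.resize(b[y-4:y+h+4,x-4:x+w+4],None,fx=8,fy=8,interpolation=2),cv2.resize(a[y:y+h,x:x+w],None,fx=8,fy=8,interpolation=2),cv2.TM_CCOEFF_NORMED)
    i=np.unravel_index(best.argmax(),best.shape);print(nm,'dx',(i[1]-32)/8,'dy',(i[0]-32)/8,best.max().round(3))
E
for t in s10 s12 s14; do echo $t; python3 shift.py pics/s11.npz pics/$t.npz;done
```

```text
s10
slider dx 0.0 dy 0.0 0.999
foot dx 0.0 dy 0.0 0.999
armtip dx 0.0 dy 0.125 0.991
pad dx 0.125 dy 0.125 0.98
s12
slider dx 0.0 dy -0.25 0.997
foot dx 0.0 dy 0.0 1.0
armtip dx 0.0 dy -0.25 0.995
pad dx 0.0 dy -0.25 0.978
s14
slider dx 0.125 dy -0.375 0.997
foot dx 0.0 dy 0.0 0.999
armtip dx 0.0 dy -0.375 0.992
pad dx 0.0 dy -0.375 0.979
```

Call:
move_arm:
  series:
    - [[0,0,0],-10,0.75]
    - [[0,0,0],-20,0.75]
    - [[0,0,0],-30,0.75]
    - [[0,0,0],-40,0.75]
    - [[0,0,0],-50,0.75]
    - [[0,0,0],-60,0.75]
    - [[0,0,0],-70,0.75]
    - [[0,0,0],-75,0.5]
    - [[0,0,0],-75,0.4]
    - [[0,0,0],-75,0.3]

```text
time_s: 24.3
eef_pos: [610.0, 1.9, 282.4]
ee_rot: [0.0, -0.29, 0.957, -0.0]
force: [0.8, -1.1, 0.8]
grip_width: 0.333
```

Call:
move_arm:
  series:
    - [[0,0,0],0,0.3]
    - [[0,0,0],0,0.3]

```text
time_s: 24.55
eef_pos: [610.0, 2.0, 282.4]
ee_rot: [0.0, -0.291, 0.957, -0.0]
force: [1.1, -2.0, 0.9]
grip_width: 0.339
```

```bash
python3 tilt.py 15; python3 shift.py pics/s14.npz pics/side15.npz
```

```text
side top slope 0.0468 z@80 139.8 bottom slope -0.068 107.5
[609.97206893   1.96332167 282.39516487] [ 1.01384545 -1.65791149  0.89110653] 0.33824465115446983 -2.3494223816474498
slider dx 0.0 dy 0.0 0.999
foot dx 0.0 dy 0.0 0.999
armtip dx 0.0 dy 0.0 0.996
pad dx 0.0 dy 0.125 0.98
```

No creep. Third stroke.

Call:
move_arm:
  series:
    - [[0,0,0],4,0.25]
    - [[0,0,0],13,0.25]
    - [[0,0,0.1],22,0.25]
    - [[0,0,0.2],31,0.25]
    - [[0,0,0.3],40,0.25]
    - [[0,0,0.4],49,0.25]
    - [[0,0,0.4],57,0.25]
    - [[0,0,0.4],65,0.25]
    - [[0,0,0.4],65,0.25]

```text
time_s: 25.78
eef_pos: [610.0, 2.4, 282.1]
ee_rot: [0.0, 0.268, 0.963, 0.001]
force: [1.5, 0.7, 1.6]
grip_width: 0.337
```

Call:
move_arm:
  series:
    - [[0,0,-0.3],0,0.45]
    - [[0,0,-0.3],0,0.7]
    - [[0,0,-0.3],0,1]
    - [[0,0,-0.3],0,1]

```text
time_s: 26.28
eef_pos: [609.8, 2.1, 282.1]
ee_rot: [-0.0, 0.268, 0.963, -0.0]
force: [0.1, -0.6, 0.6]
grip_width: 1.003
```

```bash
python3 tilt.py 16; python3 shift.py pics/s14.npz pics/side16.npz
```

```text
side top slope 0.0521 z@80 141.3 bottom slope -0.0178 104.7
[609.83932468   2.1081025  282.07626043] [-0.01854684  0.86970509 -0.97263662] 1.0033342720735756 -1.215632875772061
slider dx 0.0 dy 0.0 0.998
foot dx 0.0 dy 0.0 0.999
armtip dx 0.0 dy -0.125 0.992
pad dx 0.125 dy 0.0 0.977
```

Call:
move_arm:
  series:
    - [[0,0,-15],0,1]
    - [[0,0,-60],0,1]
    - [[0,0,-110],0,1]
    - [[0,0,-120],0,1]
    - [[60,0,-120],0,1]
    - [[120,20,-120],0,1]
    - [[150,30,-120],0,1]
    - [[150,30,-120],0,1]
    - [[150,30,-120],0,1]
    - [[150,30,-120],0,1]

```text
time_s: 27.62
eef_pos: [497.7, 104.6, 401.8]
ee_rot: [-0.0, 0.269, 0.963, -0.0]
force: [0.5, -0.3, 0.3]
grip_width: 1.0
```

```bash
python3 look.py 17; python3 shift.py pics/side16.npz pics/s17.npz; python3 - <<'E'
from restfit import *
fit(load('pics/sc17.npz'),76)
a,b=load('pics/sc17.npz'),load('pics/s17.npz')
cv2.imwrite('pics/f17.png',np.vstack([a['p'][60:330,:,::-1],b['p'][90:384,:,::-1]]))
E
```

```text
[497.65423546 104.59885026 401.75319537] 2.596541370207462 1.0000294026353507 [ 0.51146066 -0.26365866  0.30162741]
sc handle 190 33 r 141.6 155.1 l -15.4 14.3
sc handle 215 36 r 135.7 154.1 l -16.3 15.2
sc handle 240 86 r 125.1 153.3 l -14.0 14.1
sc handle top z 253.3
sc arm top 30 138.1 min 112.9
sd handle 190 40 r 121.3 146.8 l -1.8 17.0
sd handle 215 36 r 123.2 146.6 l 8.0 16.3
sd handle 240 14 r 126.4 150.7 l 1.8 14.7
sd handle top z 244.5
sd arm top 30 137.8 min 106.8
sd arm top 80 140.1 min 105.5
sd arm top 110 141.9 min 105.2
slider dx 0.0 dy 0.0 0.999
foot dx 0.0 dy 0.0 0.999
armtip dx 0.0 dy 0.0 0.996
pad dx 0.0 dy 0.125 0.982
-90 base u -17.6 26.3 lip u -28.8 -13.6
-70 base u -16.6 28.2 lip u -30.7 -13.7
-50 base u -18.0 27.2 lip u -29.9 -14.4
-30 base u -17.7 26.7 lip u -30.0 -13.9
-10 base u -10.9 27.1 lip u -23.7 19.2
10 base u -16.0 28.0 lip u -28.8 21.4
30 base u -15.0 27.7 lip u -28.7 -13.9
50 base u -16.6 28.0 lip u -29.8 -13.9
70 base u -16.7 27.2 lip u -28.5 -14.1
ends t [-90.2  88.3] [-88.4  87.9]
```

View pics/c17.png

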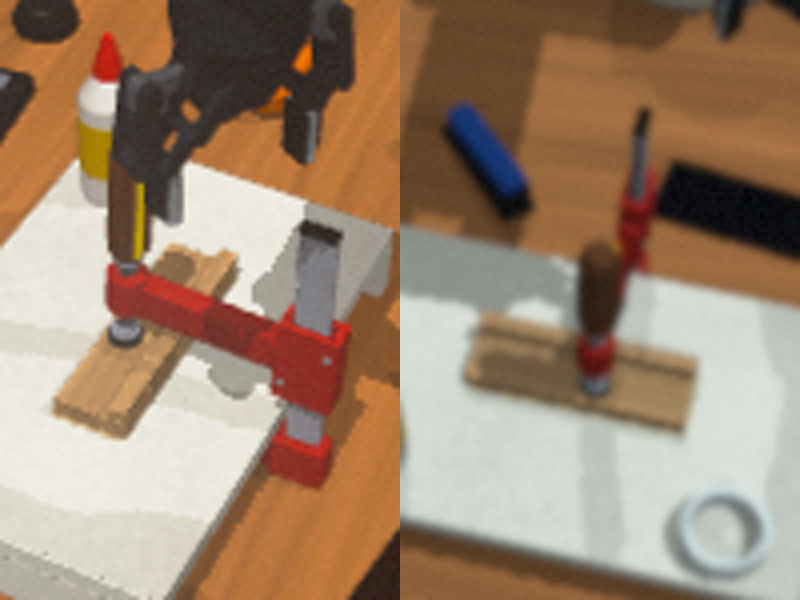

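View pics/f17.png

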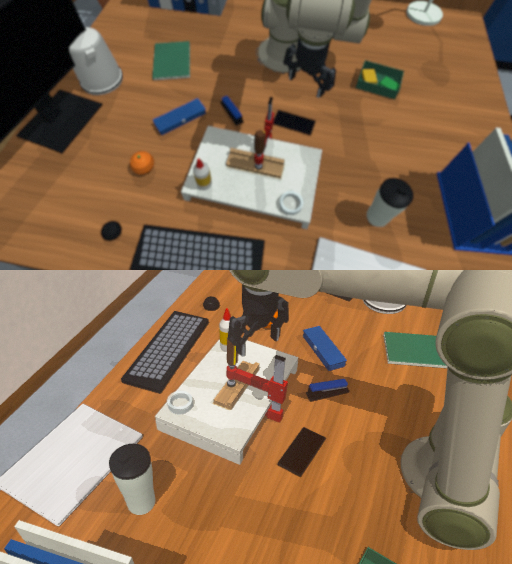

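```bash
python3 -c "
from rig import ctrl
print(ctrl.finish_job())"
```

```text
the job is handed in; nothing more can be done
None
```

The phone rest is back on its strip, the clamp arm is bound on the bar, and the handle is screwed tight. I handed the job in at about 28 s with the gripper open and touching nothing.

- **Rest:** I gripped it by its left end, brought it in along the shelf under the pad, and laid it flat with the lip towards the robot. It covers the strip, about 1 to 2 mm off centre. One side view suggested it sits up to about 4 mm off centre, and the other views did not confirm that.
- **Clamp arm:** I pushed it down with shut fingers, sliding at 10 to 12 N, until the pad met the rest and the arm tilted over. The tilt went from about -0.035 to between +0.035 and +0.05 rad. The last push gave 26 N for 0.4 mm of travel.
- **Handle:** Only then did I turn it clockwise, in three light strokes of 75°, 75° and 65°, about 215° in all. The yellow stripe on the handle ended up where a turn of that size would put it.
- **Last checks:** The arm is still tilted about +0.05 rad and does not creep. The other objects look to be where they started.
- **Slip:** The bar end rose about 1 mm during the first two strokes, and during the first I was pressing about 8 N down on the handle. It did not move during the third. I could not measure the pad's pressing force directly.

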